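# Shine the torch into the bowl of button cells

## Robot

A 6-joint arm with a two-finger parallel gripper is mounted at the origin on the work surface. World frame = base frame: x ahead of the robot, y to its left, z up, the work surface at z = 0. Lengths are in m, angles in rad, forces in N, time in s.
With the tool pointing down it reaches from about 0.35 to 0.95 m from the base axis. Payload 17.4 kg.
Tool frame: the origin (TCP) lies on the front face of the gripper's body, between the roots of the fingers; the fingertips stand 84 mm ahead of it and the grasp point (between the pads) lies 65 mm ahead of it (robot.tip_extent is the distance from the TCP to the fingertips, in m); y points along the fingers, z is the direction in which the jaws open and shut, and the axes are right-handed (so a half turn about y gives the same grasp; the last joint's range is limited). The gripper opens to 93 mm and grips with 3 to 60 N. Pads are 15 mm wide; open, the fingers measure 128 mm over their backs; the gripper's body (75 mm by 188 mm) begins 65 mm behind the grasp point.
Start: joints at [-1.262, 0.116, 1.442, -0, 1.584, -0.038], TCP at [0.229, -0.635, 0.303] pointing down, gripper open.
Joint ranges: [-2.83, 2.83], [-0.83, 2.19], [0.07, 2.5], [-1.14, 4.28], [0.01, 3], [-2.97, 2.97]. Speed limits (rad/s): [1.89, 1.89, 2.22, 3.14, 3.14, 3.14].

## Interface

Orientations are given as [roll, pitch, yaw] about the fixed x, y, z axes, in that order (R = Rz(yaw) Ry(pitch) Rx(roll)).
In Python, from rig import robot, grab_frame, camera_params, workorder gives the robot as it stands. The module is installed in compiled form; this text tells all that it offers.
- The arm moves only by the shell command python3 -m jog 'ROWS' [OPENING] [FORCE]. ROWS is JSON, one flat list of numbers, 4 for each row, row after row: the shift along the tool's x, y, z in mm, then the turn about the tool's y in rad. A call has 1 to 5 rows; each row is the pose to reach, as a shift and turn from the pose measured when the call began, along the tool's axes at that moment; what a row does not reach only later rows make up. A row lasts 1/10 s, in which the tool goes at most 50 mm and 8.59 degrees, less where a joint would pass 70% of its speed; a pose out of reach is approached as far as the arm can. A call with a gripper value outside its range is refused whole. OPENING is the finger opening in mm, from 0 to 93, set as the call begins (- or left out, the last holds). The fingers move at their own pace and stop on an object; FORCE is the grip in N (left out, the last holds). Time passes only in rows, so rows that repeat a pose let the fingers close. It gives the time, the measured TCP pose, the force and the opening at its end, in the units of the state.
- robot.observe(): the state, without advancing time (a new reading comes with each control period).
- grab_frame(name): name is "scene" or "side" or "wrist"; returns (picture, depth): 400x640x3 uint8, red, green, blue; 400x640 float32, m along the optical axis (not along the pixel's ray), 0 where there is no reading.
- camera_params(name): a dict with "fx", "fy", "cx", "cy" (pixels), "cam_to_world" (4x4, takes a point from camera to world coordinates); the wrist camera has in their place "T_tool_cam" (4x4, takes a point from camera to tool coordinates, whose origin is the TCP and whose axes are the tool frame's). Camera axes: x right, y up, looking along -z (the intrinsics and any distortion apply to the point x, -y, -z); pixel columns grow to the right and rows downward; lengths in m; the calibration is good to about 2 mm. A picture is of the moment at which its call begins: read the wrist's pose just before it. camera_params takes no time and is no camera call.
- workorder.close_job(): hands the job in, once; it reports no verdict.
The state is a dict: "clock": time; "joints": joint angles; "dq": joint speeds; "tau": joint torques, N m; "tool_pos": TCP position; "tcp_rot": TCP orientation; "contact_force": force on the tool from outside, world axes, zero at the start; "moment": the same for the moment, N m; "gripper_width": finger opening in m.
Only numpy, scipy, OpenCV 4.12 (cv2) and the standard library are available. Lean on these libraries where they do the work, as an engineer would, in place of code of your own. Each camera call takes 0.05 s, during which the arm holds its last target.

## Task

Draw the white torch up out of its grey holder and turn it so that it slants at about 45 degrees with its lens end down and pointing at the middle of the button cells in the bowl, the lens about 15 cm from the cells and clear of everything. Grip its thin plastic case gently (no more than about 20 N), and leave the bowl, the red bin, the boxed bulb and the blue sorter where they stand. Finish while still holding the torch there, raised and still: do not put it down or let go.

Things in the scene. Friction and masses are not known exactly. Their poses are not given: they have to be found in the camera images.
- torch: White round torch, 150 mm long, 0.1-0.2 kg, upright in the holder at the start, lens down, tail 155 mm above the shelf. Origin: centre of the lens face; z runs from lens to tail (light shines along -z). Head 38 mm across to 28 mm from the lens; straight barrel 28 mm across from 42 to 150 mm, its upper 90 mm free above the holder. Case cracks when squeezed above about 30 N per finger; 12 N holds well.
- holder: Grey plastic cup holder fixed to the shelf, upright, 65 mm high, 54 mm across outside (foot 90 mm across); its round bore is 43 mm across, with its floor 5 mm above the shelf. Origin: centre of the underside, z up.
- bowl: Loose blue ceramic bowl with silvery button cells lying in it, 130 mm across the rim, 45 mm high, 0.4 kg. Origin: centre of the underside, z up. Must not be shifted (20 mm at most).
- cells (a point): Middle of the heap of button cells in the bowl, 15 mm above the shelf, on the bowl's axis: the point to shine at.
- bin: Bystander: red round plastic bin with a screw-top lid, 172 mm across at the lid, 195 mm high, 1.6 kg. Origin: centre of the underside, z up.
- lamp: Bystander: compact fluorescent bulb in a clear upright plastic sleeve, 62 x 62 mm, 135 mm high, light. Origin: centre of the underside, z up.
- sorter: Bystander: blue bottle cap sorter, a block 90 mm (x) by 200 mm (y), 40 mm high with three round wells with caps. Origin: centre of the underside, z up.
Not all that is in view belongs to the job. Several things have the shape of the torch; the one meant has the colours described above.

How it is judged:
On the way:
1. the torch is drawn out, its lens above the mouth of the holder, held by the fingers (height (world z) of torch above 0.07 m and contact force between the fingers and torch above 1 N), for 0.2 s.
At the end, for the whole second after the job is handed in: Fingers hold the torch still, lens down, 29 to 61 degrees from vertical, its light line within 35 mm (each cross axis) of the cells' middle, lens 80 to 250 mm from them and over 80 mm above the shelf; it touches nothing else; bowl and bystanders within 20 mm of their starts (height (world z) of torch above 0.08 m and contact force between the fingers and torch above 1 N and angle between torch's own z axis and vertical between 0.5 and 1.07 rad and x of cells in the frame of torch between -0.035 and 0.035 m and y of cells in the frame of torch between -0.035 and 0.035 m and z of cells in the frame of torch between -0.25 and -0.08 m and linear speed of torch below 0.03 m/s and angular speed of torch below 0.2 rad/s and contact force between torch and holder below 0.2 N and contact force between torch and bowl below 0.2 N and contact force between torch and bin below 0.2 N and contact force between torch and lamp below 0.2 N and contact force between torch and sorter below 0.2 N and distance of each of bowl, bin, lamp, sorter from where it was at the start of the episode below 0.02 m); the arm keeps its last pose, push and grip.
It fails at once if the torch's case is squeezed with more than 30 N by each finger (60 N in all) (contact force between the fingers and torch above 60 N).
It fails at once if the bowl or a bystander is shifted by more than 20 mm (distance of any of bowl, bin, lamp, sorter from where it was at the start of the episode above 0.02 m).
It also fails if it takes over 38 s, if anything falls off the work surface, if the arm or the gripper's body presses on something with over 40 N, if the wrist force passes 120 N, or if a joint passes its speed limit or range.

## Working session

There is one attempt and no reset: what is moved stays moved. The work goes in short steps, Python scripts to look and compute and a shell command to move; the robot and the scene stay as the last step left them, time stands still between calls to the robot, and variables do not carry over. Pictures are saved under pics/ and viewed, and the job is handed in when it is done.

```bash
mkdir -p pics; ls
python3 - <<'E'
from rig import robot, grab_frame, camera_params
import cv2,numpy as np
s=robot.observe();print(s)
for n in("scene","side","wrist"):
    p,d=grab_frame(n);cv2.imwrite(f"pics/{n}0.png",p[:,:,::-1]);np.save(f"pics/{n}0.npy",d)
    print(n,camera_params(n))
E
```

```text
pics
{'clock': 0.0, 'joints': array([-1.26178182e+00,  1.16464604e-01,  1.44223984e+00,  9.64662469e-06,
        1.58399259e+00, -3.78221603e-02]), 'dq': array([ 0.00218292,  0.00038772,  0.00130433, -0.00072714,  0.00019558,
       -0.0005815 ]), 'tau': array([-1.65507499e-04, -7.21257448e+01, -6.22619963e+01,  7.80626899e-02,
        2.37779418e-02, -8.46725629e-05]), 'tool_pos': array([ 0.22939745, -0.63471545,  0.30203533]), 'tcp_rot': array([-1.57189955e+00,  5.13990808e-05, -2.79475589e+00]), 'contact_force': array([ 0.32955548, -0.88165851, -0.10584567]), 'moment': array([-0.0402384 ,  0.03073371,  0.01457852]), 'gripper_width': 0.09308727384235582}
scene {'fx': 457.3409901621024, 'fy': 457.3409901621024, 'cx': 324.7202980500893, 'cy': 202.46437021423836, 'cam_to_world': array([[-0.3276756 , -0.74848826,  0.57653622,  1.42590746],
       [ 0.94465395, -0.24918925,  0.21338611,  0.35088388],
       [-0.01605037,  0.61454864,  0.78871563,  1.18844181],
       [ 0.        ,  0.        ,  0.        ,  1.        ]])}
side {'fx': 497.28726381775544, 'fy': 497.28726381775544, 'cx': 320.2501504572934, 'cy': 207.3046144176192, 'cam_to_world': array([[-0.98669349,  0.08879934, -0.1362007 ,  0.37307834],
       [-0.16192663, -0.46100908,  0.87249664,  1.29140926],
       [ 0.01468737,  0.88294128,  0.46925364,  0.73557289],
       [ 0.        ,  0.        ,  0.        ,  1.        ]])}
wrist {'fx': 336.9792517337147, 'fy': 336.9792517337147, 'cx': 319.4255668975622, 'cy': 191.57464797916452, 'T_tool_cam': array([[-5.06821681e-04, -9.56863559e-01, -2.90537213e-01,
        -8.04492892e-02],
       [ 5.08163772e-05,  2.90537225e-01, -9.56863688e-01,
        -8.12117757e-02],
       [ 9.99999870e-01, -4.99723312e-04, -9.86262252e-05,
         4.16095355e-04],
       [ 0.00000000e+00,  0.00000000e+00,  0.00000000e+00,
         1.00000000e+00]])}
```

View pics/scene0.png

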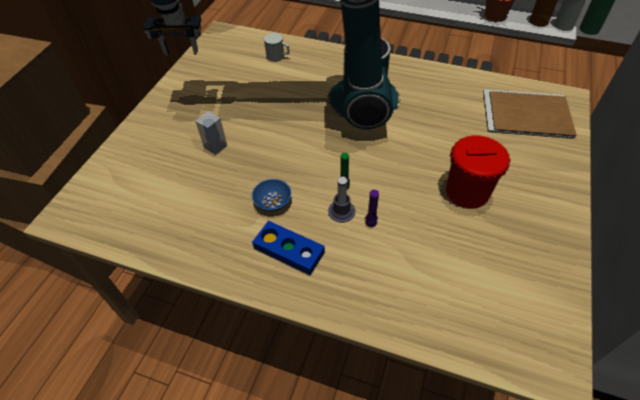

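View pics/side0.png

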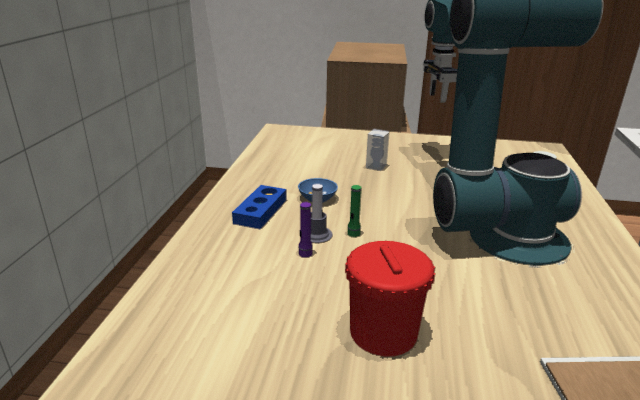

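View pics/wrist0.png

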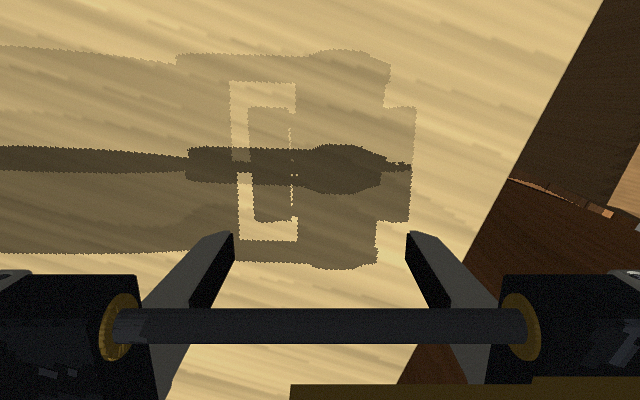

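The scene view shows the white torch in the grey holder near (342,195), with the green torch at (345,168), the purple at (372,208), the bowl at (272,197) and the sorter at (288,247). Next I'll compute positions.

```bash
cat > h.py <<'E'
import numpy as np,cv2
from rig import robot, grab_frame, camera_params
from scipy.spatial.transform import Rotation as Ro
def cloud(n,d,c=None):
    P=camera_params(n)
    v,u=np.mgrid[:400,:640]
    x=(u-P['cx'])/P['fx']*d;y=-(v-P['cy'])/P['fy']*d
    T=P['cam_to_world'] if c is None else c@P['T_tool_cam']
    p=np.stack([x,y,-d,np.ones_like(d)],-1)@T.T
    return p[...,:3]
E
python3 - <<'E'
from h import *
for n,b in(("scene",(220,140,400,280)),("side",(220,120,400,270))):
    p=cv2.imread(f"pics/{n}0.png")[b[1]:b[3],b[0]:b[2]]
    cv2.imwrite(f"pics/{n}0c.png",cv2.resize(p,None,fx=4.4,fy=4,interpolation=cv2.INTER_CUBIC))
    d=np.load(f"pics/{n}0.npy");W=cloud(n,d)
    im=cv2.cvtColor(cv2.imread(f"pics/{n}0.png"),cv2.COLOR_BGR2HSV)
    pts=W.reshape(-1,3);hsv=im.reshape(-1,3)
    ok=(d.reshape(-1)>0)&(pts[:,0]>.2)&(pts[:,0]<1.3)&(abs(pts[:,1])<.6)
    # connected comps of points above the table
    m=((ok&(pts[:,2]>.015)).reshape(400,640)).astype(np.uint8)
    k,l,st,ce=cv2.connectedComponentsWithStats(m)
    for i in range(1,k):
        if st[i,4]>60:
            q=W[l==i];print(n,st[i],q.min(0).round(3),q.max(0).round(3),np.median(im[l==i],0))
E
```

```text
scene [ 339    0   54  129 4580] [ 0.2   -0.037  0.055] [0.263 0.155 0.537] [ 93.  138.5  16. ]
scene [172   5  28  50 492] [ 0.201 -0.6    0.222] [ 0.261 -0.532  0.403] [30.  32.  28.5]
scene [195 111  32  42 830] [ 0.4   -0.477  0.015] [ 0.482 -0.396  0.139] [30. 26. 73.]
scene [ 446  135   64   72 3396] [0.283 0.376 0.015] [0.456 0.552 0.199] [  1. 249. 125.]
scene [332 153  19  63 721] [0.455 0.052 0.015] [0.604 0.122 0.16 ] [120.  36.  50.]
scene [251 179  40  32 619] [ 0.543 -0.2    0.015] [ 0.674 -0.072  0.049] [107. 164.  89.]
scene [365 189  14  36 334] [0.575 0.175 0.016] [0.607 0.213 0.153] [136. 189.  36.]
scene [ 252  220   73   53 1935] [ 0.708 -0.12   0.015] [0.829 0.092 0.047] [111. 240. 134.]
side [ 427    0   62  232 6019] [ 0.2   -0.6    0.052] [0.301 0.158 0.631] [93. 87. 35.]
side [435  50  16  53 431] [ 0.2   -0.6    0.218] [ 0.254 -0.529  0.403] [23. 16. 75.]
side [366 129  24  39 739] [ 0.397 -0.477  0.015] [ 0.473 -0.39   0.139] [ 23.  16. 112.]
side [ 298  178   40   76 1728] [ 0.541 -0.205  0.015] [0.67  0.217 0.157] [130.  112.5  75.5]
side [ 232  185   55   40 1278] [ 0.703 -0.12   0.015] [0.824 0.093 0.043] [111. 194. 140.]
side [348 185  14  48 498] [0.448 0.052 0.015] [0.483 0.09  0.154] [ 66. 148.  60.]
side [ 345  241   91  112 7864] [0.274 0.383 0.015] [0.449 0.552 0.197] [  1. 198.  84.]
```

```bash
sleep 1; ls pics
```

```text
scene0.npy
scene0.png
scene0c.png
side0.npy
side0.png
side0c.png
wrist0.npy
wrist0.png
```

Run:
```python
from h import *
from scipy.optimize import least_squares
A={}
for n in("scene","side"):
    W=cloud(n,np.load(f"pics/{n}0.npy")).reshape(-1,3);A[n]=W
    q=W[(W[:,0]>.5)&(W[:,0]<.66)&(W[:,1]>.05)&(W[:,1]<.17)]
    b=q[(q[:,2]>.08)&(q[:,2]<.145)]; 
    f=least_squares(lambda c:np.hypot(b[:,0]-c[0],b[:,1]-c[1])-.014,[.58,.1],loss='soft_l1',f_scale=.002)
    print(n,"torch",f.x,len(b),b.min(0),b.max(0))
    t=q[q[:,2]>.148];print(" top",t.mean(0),len(t))
    h=q[(q[:,2]>.015)&(q[:,2]<.06)]
    f=least_squares(lambda c:np.hypot(h[:,0]-c[0],h[:,1]-c[1])-.027,[.58,.1],loss='soft_l1',f_scale=.002);print(" holder",f.x,len(h))
    r=W[(W[:,0]>.5)&(W[:,0]<.7)&(W[:,1]>-.25)&(W[:,1]<-.03)&(W[:,2]>.04)&(W[:,2]<.07)]
    f=least_squares(lambda c:np.hypot(r[:,0]-c[0],r[:,1]-c[1])-.063,[.6,-.13],loss='soft_l1',f_scale=.003);print(" bowl",f.x,len(r))
    for nm,x,y in(("green",.46,.07),("purple",.59,.195)):
        g=W[(abs(W[:,0]-x)<.04)&(abs(W[:,1]-y)<.04)&(W[:,2]>.06)]
        f=least_squares(lambda c:np.hypot(g[:,0]-c[0],g[:,1]-c[1])-.014,[x,y],loss='soft_l1',f_scale=.002);print(nm,f.x)
```

```text
scene torch [0.57303978 0.09094458] 115 [0.56659262 0.08302273 0.08168342] [0.58967023 0.10540803 0.14493939]
 top [0.57559469 0.09201012 0.15359369] 67
 holder [0.57263318 0.09129227] 200
 bowl [ 0.61035581 -0.13540021] 168
green [0.49037356 0.07008589]
purple [0.58597804 0.19396418]
side torch [0.57015218 0.08927808] 225 [0.55545416 0.08614834 0.08005383] [0.58457349 0.10933751 0.14394238]
 top [0.56943718 0.0937811  0.15283989] 59
 holder [0.57048236 0.08939132] 242
 bowl [ 0.60586259 -0.13452876] 139
green [0.46649172 0.06473888]
purple [0.5831682  0.19198867]
```

View pics/scene0c.png

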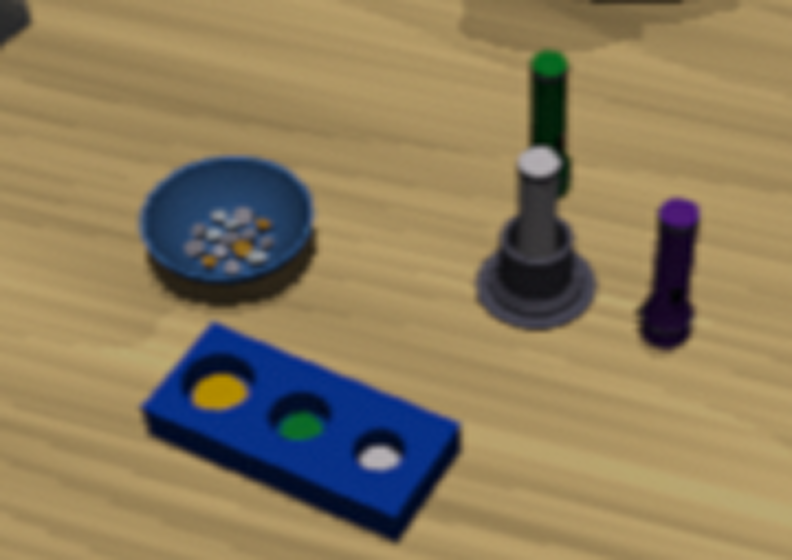

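Torch axis is at about (0.571, 0.091) and the bowl at about (0.608, -0.135). The jog can only turn the tool about its vertical axis, so the torch has to be pivoted between the pads, against the rim of the fixed holder. Plan: jaws along (0.71, 0.71), clear of the green and purple torches, then tilt towards (-0.71, 0.71).

```bash
cat >> h.py <<'E'
def to(x,y,z,yaw,pr=True):
    s=robot.observe();R=Ro.from_euler('xyz',s['tcp_rot']).as_matrix()
    d=R.T@(np.array([x,y,z])-s['tool_pos'])*1000
    Rt=Ro.from_euler('xyz',[-np.pi/2,0,yaw]).as_matrix()
    v=Ro.from_matrix(R.T@Rt).as_rotvec()
    print("clk",round(s['clock'],2),"pos",s['tool_pos'].round(4),"rot",s['tcp_rot'].round(4),"F",s['contact_force'].round(2),"w",round(s['gripper_width'],4))
    print("delta mm",d.round(1),"rotvec",v.round(3))
if __name__=="__main__":
    import sys;to(*map(float,sys.argv[1:]))
E
python3 h.py .5715 .091 .29 -.785
```

```text
clk 0.15 pos [ 0.2294 -0.6348  0.3022] rot [-1.5717  0.     -2.7948] F [-0.08  0.44  0.22] w 0.0931
delta mm [-568.4   12.7 -566.3] rotvec [ 1.00e-03 -2.01e+00 -1.00e-03]
```

```bash
python3 -m jog '[-35,0,-35,-0.14,-70,0,-70,-0.28,-105,0,-105,-0.42,-140,0,-140,-0.56,-175,0,-175,-0.70]' 60; python3 h.py .5715 .091 .29 -.785
```

```text
clock: 0.65
tool_pos: [0.3348, -0.4088, 0.3021]
tcp_rot: [-1.571, 0.001, -2.089]
contact_force: [-0.1, -0.6, 0.3]
gripper_width: 0.0609
clk 0.65 pos [ 0.3348 -0.4088  0.3021] rot [-1.5715e+00  7.0000e-04 -2.0895e+00] F [-0.06 -0.57  0.28] w 0.0609
delta mm [-551.4   12.5  -42.2] rotvec [ 0.000e+00 -1.304e+00 -1.000e-03]
```

```bash
python3 -m jog '[-50,0,-4,-0.14,-100,0,-8,-0.28,-150,0,-12,-0.42,-199,0,-16,-0.56,-248,0,-20,-0.70]'; python3 h.py .5715 .091 .29 -.785
```

```text
clock: 1.15
tool_pos: [0.4404, -0.1821, 0.3024]
tcp_rot: [-1.571, 0.001, -1.384]
contact_force: [0.1, -1.4, 0.3]
gripper_width: 0.0598
clk 1.15 pos [ 0.4404 -0.1821  0.3024] rot [-1.5705e+00  7.0000e-04 -1.3839e+00] F [ 0.06 -1.44  0.28] w 0.0598
delta mm [-243.9   12.6  179.6] rotvec [-0.    -0.599 -0.001]
```

```bash
python3 -m jog '[-38,2,28,-0.12,-76,4,56,-0.24,-114,6,84,-0.36,-152,8,112,-0.48,-190,10,140,-0.599]' && python3 h.py .5715 .091 .29 -.785
```

```text
clock: 1.65
tool_pos: [0.543, 0.0327, 0.2925]
tcp_rot: [-1.57, 0.0, -0.78]
contact_force: [-0.0, -1.4, 0.3]
gripper_width: 0.0601
clk 1.65 pos [0.543  0.0327 0.2925] rot [-1.5701e+00  2.0000e-04 -7.7970e-01] F [-0.01 -1.42  0.35] w 0.0601
delta mm [-20.7   2.5  61.5] rotvec [-0.001  0.005 -0.   ]
```

```bash
python3 -m jog '[-10,1,30,0.005,-21,2.5,61.5,0.005,-21,2.5,61.5,0.005]'
python3 - <<'E'
from h import *
s=robot.observe();p,d=grab_frame("wrist");cv2.imwrite("pics/wrist1.png",p[:,:,::-1])
T=np.eye(4);T[:3,:3]=Ro.from_euler('xyz',s['tcp_rot']).as_matrix();T[:3,3]=s['tool_pos']
W=cloud("wrist",d,T).reshape(-1,3)
t=W[(abs(W[:,0]-.5715)<.04)&(abs(W[:,1]-.091)<.04)&(W[:,2]>.148)&(W[:,2]<.165)&(d.reshape(-1)>0)]
print("top",t.min(0),t.max(0),t.mean(0),len(t))
to(.5715,.091,.17,-.785)
E
```

```text
clock: 1.95
tool_pos: [0.572, 0.0941, 0.289]
tcp_rot: [-1.571, 0.001, -0.782]
contact_force: [-0.8, -0.7, -0.6]
gripper_width: 0.0601
top [0.55606485 0.07618437 0.14802714] [0.58393712 0.10394594 0.15598031] [0.56945491 0.0905896  0.15382649] 1319
clk 2.0 pos [0.5715 0.0926 0.2892] rot [-1.5711e+00  1.1000e-03 -7.8230e-01] F [ 0.08  0.22 -0.35] w 0.0601
delta mm [  1.3 119.2  -1.1] rotvec [ 0.     0.003 -0.001]
```

View pics/wrist1.png

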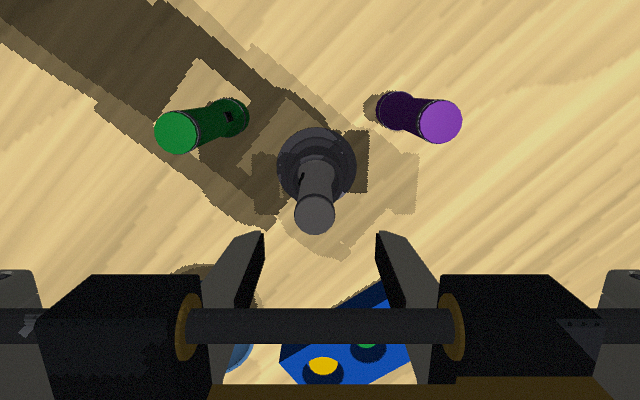

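The wrist picture shows the tail at (314,215), centred between the fingers, with green at (180,130) and purple at (435,120), both off to the sides. Descending.

```bash
python3 -m jog '[1,40,-2,0,1,80,-2,0,1,119,-2,0,1,119,-2,0,1,119,-2,0]' && python3 -m jog '[0,0,0,0,0,0,0,0,0,0,0,0,0,0,0,0,0,0,0,0]' 0 12 && python3 h.py .5705 .0905 .170 -.785
```

```text
clock: 2.5
tool_pos: [0.5707, 0.09, 0.1713]
tcp_rot: [-1.571, 0.001, -0.783]
contact_force: [0.1, 0.6, 1.0]
gripper_width: 0.06
clock: 3.0
tool_pos: [0.5708, 0.09, 0.1717]
tcp_rot: [-1.571, 0.001, -0.783]
contact_force: [0.3, 0.1, 3.0]
gripper_width: 0.0273
clk 3.0 pos [0.5708 0.09   0.1717] rot [-1.5708e+00  8.0000e-04 -7.8300e-01] F [0.28 0.14 2.98] w 0.0273
delta mm [-0.6  1.7  0.1] rotvec [ 0.     0.002 -0.001]
```

```bash
python3 -m jog '[0,-20,0,0,0,-45,0,0,0,-75,0,0,0,-85,0,0,0,-85,0,0]' && python3 -m jog '[0,0,0,0,0,0,0,0]'
python3 - <<'E'
from h import *
to(.5705,.0905,.170,-.785)
for n in("scene","side","wrist"):
    p,d=grab_frame(n);cv2.imwrite(f"pics/{n}2.png",p[:,:,::-1]);np.save(f"pics/{n}2.npy",d)
a=cv2.imread("pics/scene2.png")[130:250,260:420];b=cv2.imread("pics/side2.png")[130:250,240:400]
cv2.imwrite("pics/c2.png",cv2.resize(np.hstack([a,b]),None,fx=2.5,fy=2.5,interpolation=cv2.INTER_CUBIC))
E
```

```text
clock: 3.5
tool_pos: [0.5712, 0.09, 0.2577]
tcp_rot: [-1.569, -0.0, -0.783]
contact_force: [-0.2, 0.4, -2.1]
gripper_width: 0.0271
clock: 3.7
tool_pos: [0.5709, 0.09, 0.256]
tcp_rot: [-1.571, 0.001, -0.783]
contact_force: [-0.5, -0.1, -1.9]
gripper_width: 0.0267
clk 3.7 pos [0.5709 0.09   0.256 ] rot [-1.5708e+00  8.0000e-04 -7.8290e-01] F [-0.47 -0.12 -1.93] w 0.0267
delta mm [-0.6 86.   0.1] rotvec [-0.     0.002 -0.001]
```

View pics/c2.png

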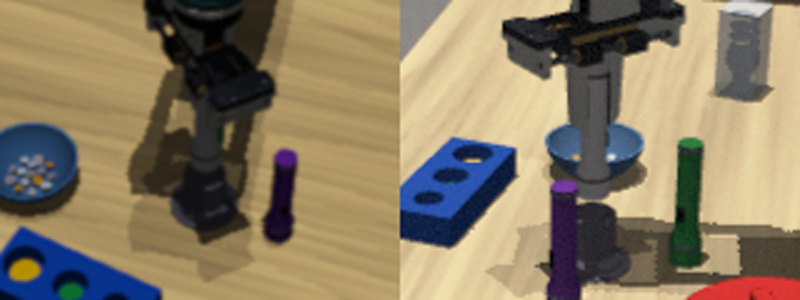

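The torch is drawn out and hangs vertically with its lens just above the holder mouth (side crop at 595,190). I'll measure the lens height before pivoting.

Run:
```python
from h import *
for n in("side","scene"):
    d=np.load(f"pics/{n}2.npy");W=cloud(n,d)
    m=(abs(W[...,0]-.571)<.024)&(abs(W[...,1]-.093)<.024)&(W[...,2]>.05)&(d>0)
    q=W[m]
    h,e=np.histogram(q[:,2],bins=np.arange(.05,.2,.004))
    print(n)
    for a,b in zip(e,h):
        s=q[(q[:,2]>=a)&(q[:,2]<a+.004)]
        if b: print(round(a,3),b,s[:,0].min().round(3),s[:,0].max().round(3),s[:,1].max().round(3))
```

```text
side
0.05 29 0.547 0.589 0.117
0.054 28 0.547 0.588 0.116
0.058 30 0.547 0.589 0.117
0.062 34 0.548 0.587 0.116
0.066 5 0.548 0.588 0.101
0.086 4 0.554 0.581 0.108
0.09 17 0.552 0.585 0.111
0.094 20 0.553 0.585 0.113
0.098 12 0.552 0.585 0.108
0.102 15 0.553 0.581 0.109
0.106 19 0.552 0.585 0.112
0.11 17 0.551 0.588 0.111
0.114 18 0.551 0.589 0.112
0.118 26 0.552 0.586 0.113
0.122 16 0.555 0.586 0.108
0.126 22 0.553 0.585 0.109
0.13 14 0.555 0.58 0.107
0.134 15 0.556 0.584 0.106
0.138 13 0.556 0.584 0.109
0.142 15 0.557 0.583 0.107
0.146 15 0.555 0.583 0.106
0.15 16 0.555 0.58 0.104
0.154 11 0.555 0.58 0.106
0.158 15 0.555 0.58 0.108
0.162 16 0.554 0.58 0.107
0.166 11 0.557 0.58 0.106
0.17 17 0.55 0.577 0.109
0.174 16 0.547 0.584 0.109
0.178 25 0.548 0.593 0.113
0.182 25 0.548 0.593 0.116
0.186 24 0.548 0.593 0.114
0.19 27 0.548 0.589 0.117
0.194 21 0.548 0.592 0.115
scene
0.05 9 0.554 0.594 0.117
0.054 11 0.554 0.594 0.117
0.058 11 0.555 0.593 0.114
0.062 11 0.562 0.593 0.116
0.066 9 0.555 0.587 0.116
0.086 6 0.571 0.59 0.109
0.09 6 0.586 0.592 0.104
0.094 10 0.579 0.591 0.109
0.098 12 0.577 0.594 0.11
0.102 11 0.574 0.593 0.11
0.106 6 0.584 0.591 0.106
0.11 12 0.577 0.594 0.11
0.114 13 0.576 0.594 0.109
0.118 16 0.563 0.593 0.108
0.122 16 0.577 0.592 0.11
0.126 12 0.572 0.587 0.107
0.13 9 0.579 0.587 0.104
0.134 12 0.569 0.589 0.105
0.138 6 0.577 0.586 0.104
0.142 6 0.572 0.588 0.104
0.146 9 0.574 0.59 0.105
0.15 9 0.576 0.588 0.103
0.154 7 0.574 0.589 0.105
0.158 4 0.584 0.587 0.098
0.162 4 0.582 0.587 0.104
0.166 2 0.587 0.589 0.087
0.17 3 0.587 0.59 0.094
0.174 8 0.567 0.595 0.099
0.178 10 0.566 0.593 0.098
0.182 6 0.566 0.594 0.098
0.186 6 0.566 0.59 0.097
0.19 8 0.566 0.591 0.097
0.194 6 0.566 0.589 0.097
```

```bash
python3 -m jog '[0,12,0,0,0,25,0,0,0,35,0,0,0,35,0,0]' && python3 -m jog '[-5,0,0,0,-11,-1,0,0,-16,-1,0,0,-21,-2,0,0,-27,-2,0,0]'
python3 - <<'E'
from h import *
to(.5705,.0905,.170,-.785)
p,d=grab_frame("side");cv2.imwrite("pics/side3.png",cv2.resize(p[130:250,240:400,::-1],None,fx=4,fy=4,interpolation=cv2.INTER_CUBIC))
E
```

```text
clock: 4.25
tool_pos: [0.5704, 0.09, 0.2192]
tcp_rot: [-1.573, 0.002, -0.783]
contact_force: [-0.1, -0.2, -1.8]
gripper_width: 0.0272
clock: 4.75
tool_pos: [0.551, 0.1094, 0.2217]
tcp_rot: [-1.572, 0.002, -0.783]
contact_force: [1.4, -1.7, -2.6]
gripper_width: 0.0274
clk 4.75 pos [0.551  0.1094 0.2217] rot [-1.5722  0.002  -0.7828] F [ 1.38 -1.7  -2.63] w 0.0274
delta mm [27.2 51.7  0.4] rotvec [ 0.001  0.002 -0.002]
```

View pics/side3.png

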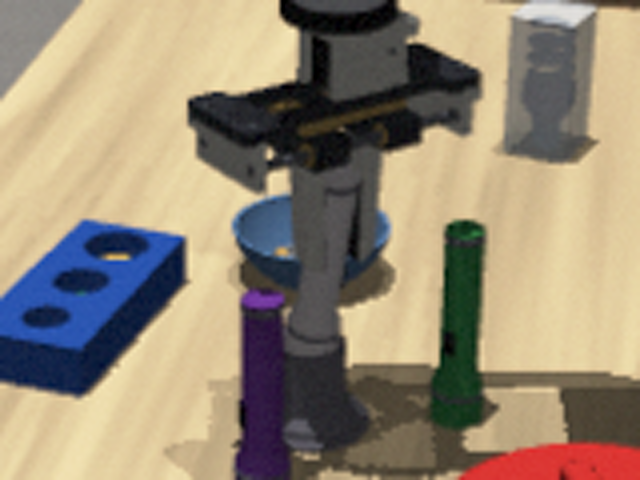

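The torch is pivoting in the pads against the rim with only about 2 N of side force. Continuing.

```bash
python3 -m jog '[-5,0,0,0,-10,1,0,0,-15,2,0,0,-20,3,0,0,-24,4,0,0]' && python3 -m jog '[-5,2,0,0,-10,4,0,0,-15,7,0,0,-20,9,0,0,-25,12,0,0]' && python3 -m jog '[-2,2,0,0,-4,3,0,0,-4,3,0,0]'
python3 - <<'E'
from h import *
to(.5705,.0905,.170,-.785)
p,d=grab_frame("side");cv2.imwrite("pics/side4.png",cv2.resize(p[130:250,240:400,::-1],None,fx=4,fy=4,interpolation=cv2.INTER_CUBIC))
E
```

```text
clock: 5.3
tool_pos: [0.5332, 0.1271, 0.2177]
tcp_rot: [-1.572, 0.002, -0.782]
contact_force: [1.2, -2.1, -1.4]
gripper_width: 0.0271
clock: 5.8
tool_pos: [0.5151, 0.1451, 0.2055]
tcp_rot: [-1.572, 0.002, -0.782]
contact_force: [0.1, -0.1, 0.2]
gripper_width: 0.0269
clock: 6.1
tool_pos: [0.5121, 0.148, 0.2023]
tcp_rot: [-1.573, 0.003, -0.782]
contact_force: [1.2, -0.4, -1.0]
gripper_width: 0.0271
clk 6.1 pos [0.5121 0.148  0.2023] rot [-1.5726  0.0026 -0.7824] F [ 1.22 -0.45 -0.98] w 0.0271
delta mm [82.  32.1  0.5] rotvec [ 0.002  0.003 -0.003]
```

View pics/side4.png

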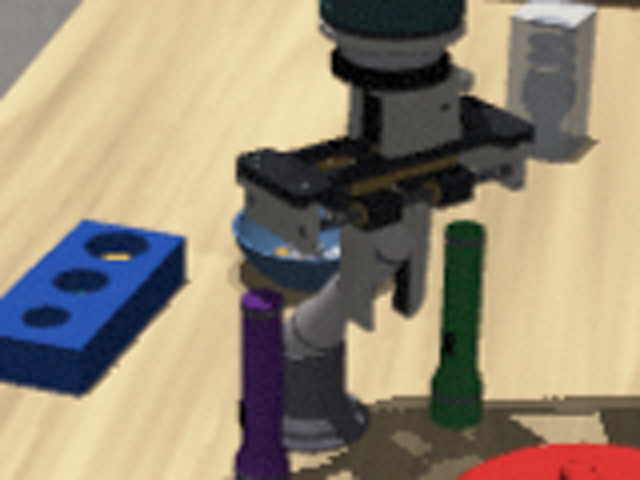

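Now about 45° in the side crop. I'll lift straight up out of the holder and measure the tilt.

```bash
python3 -m jog '[0,-15,0,0,0,-35,0,0,0,-60,0,0,0,-80,0,0,0,-80,0,0]' && python3 -m jog '[0,0,0,0]'
python3 - <<'E'
from h import *
to(.483,-.01,.257,-.785)
C=[]
s=robot.observe();T=s['tool_pos'];R=Ro.from_euler('xyz',s['tcp_rot']).as_matrix()
g=T+R[:,1]*.065;print("grasp",g)
for n in("scene","side"):
    p,d=grab_frame(n);cv2.imwrite(f"pics/{n}5.png",cv2.resize(p[80:280,220:460,::-1],None,fx=3,fy=3,interpolation=cv2.INTER_CUBIC))
    W=cloud(n,d);np.save(f"pics/{n}5.npy",W)
    q=(W.reshape(-1,3)[d.reshape(-1)>0]-T)@R*1000   # tool frame, mm
    # plane of the jaws' middle, clear of the fingers: head side (+tool x)
    q=q[(abs(q[:,2])<22)&(q[:,0]>12)&(q[:,0]<130)&(q[:,1]>60)&(q[:,1]<170)]
    print(n,len(q));C.append(q)
    h=np.histogram2d(q[:,0],q[:,1],bins=[range(10,131,10),range(60,171,10)])[0].astype(int);print(h)
E
```

```text
clock: 6.65
tool_pos: [0.5131, 0.1479, 0.2863]
tcp_rot: [-1.568, 0.0, -0.782]
contact_force: [0.2, -0.7, -2.3]
gripper_width: 0.0274
clock: 6.75
tool_pos: [0.513, 0.1479, 0.286]
tcp_rot: [-1.569, 0.0, -0.783]
contact_force: [-0.6, -0.0, -2.0]
gripper_width: 0.0271
clk 6.75 pos [0.513  0.1479 0.286 ] rot [-1.5685e+00  4.0000e-04 -7.8260e-01] F [-0.57 -0.04 -1.97] w 0.0271
delta mm [  90.1   28.7 -133.2] rotvec [-0.002  0.002 -0.   ]
grasp [0.51308407 0.14800506 0.22104476]
scene 327
[[ 3  0  0  0  0  0  0  0  0  0  0]
 [ 6  4  0  0  0  0  0  0  0  0  0]
 [17  8  2  0  0  0  0  0  0  0  0]
 [12 22  9  4  2  0  0  0  0  0  0]
 [ 0  8 25 10  6  2  2  0  0  0  0]
 [ 0  0  3 17 16  9  2  1  0  0  0]
 [ 0  0  0  7 22 12  6  4  0  0  0]
 [ 0  0  0  0 11 22 15  5  2  0  0]
 [ 0  0  0  0  0  5 21  5  0  0  0]
 [ 0  0  0  0  0  0  0  0  0  0  0]
 [ 0  0  0  0  0  0  0  0  0  0  0]
 [ 0  0  0  0  0  0  0  0  0  0  0]]
side 251
[[ 0  1  0  0  0  0  0  0  0  0  0]
 [ 0  2  0  0  0  0  0  0  0  0  0]
 [ 5  8 12 11  2  0  0  0  0  0  0]
 [ 1  3  5 10 14 10  1  0  0  0  0]
 [ 0  0  3  4  8 13 26  6  0  0  0]
 [ 0  0  0  1 10 15  9 12 10  0  0]
 [ 0  0  0  0  8  5  6  9  8  2  0]
 [ 0  0  0  0  0  1  5  3  1  0  0]
 [ 0  0  0  0  0  0  1  0  0  0  0]
 [ 0  0  0  0  0  0  0  0  0  0  0]
 [ 0  0  0  0  0  0  0  0  0  0  0]
 [ 0  0  0  0  0  0  0  0  0  0  0]]
```

View pics/side5.png

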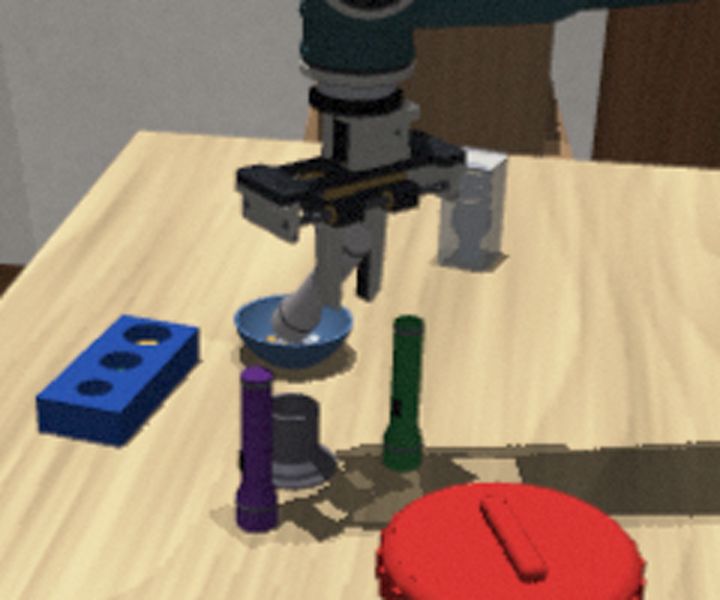

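View pics/scene5.png

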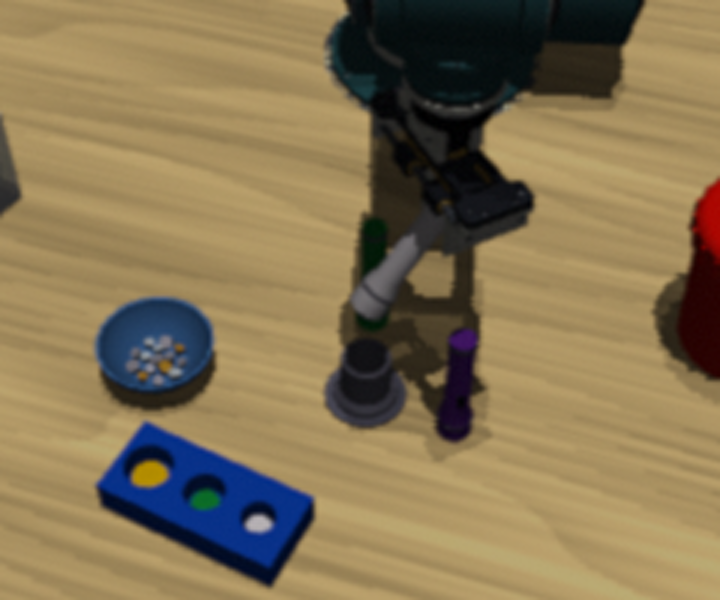

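Both views show the torch slanted, lens down and towards the bowl (side crop 290,320; scene crop 370,300), clear of the holder. I'll fit its axis.

```bash
cat > fit.py <<'E'
from h import *
from scipy.optimize import least_squares
def fit(clouds,T,R,k=(0,12,130)):
    q=[]
    for W,d in clouds:
        w=(W.reshape(-1,3)[d.reshape(-1)>0]-T)@R*1000
        q.append(w[(abs(w[:,2])<22)&(w[:,0]>22)&(w[:,0]<130)&(w[:,1]>62)&(w[:,1]<180)])
        print(len(q[-1]))
    n=[len(a) for a in q];q=np.vstack(q)
    def res(p):
        L,th,z0,beta,y0=p
        u=np.array([np.sin(th)*np.cos(beta),np.cos(th),np.sin(beta)*np.sin(th)]) # toward lens
        g=np.array([0,y0,z0]);a=(q-g)@u
        r=np.linalg.norm(q-g-np.outer(a,u),axis=1)
        s=L-a                                     # distance from the lens
        prof=np.interp(s,[28,42],[19,14])
        return np.where(s<0,np.hypot(s,np.maximum(r-19,0)),r-prof)
    f=least_squares(res,[103,.8,0,0,65],loss='soft_l1',f_scale=2)
    L,th,z0,beta,y0=f.x
    u=np.array([np.sin(th)*np.cos(beta),np.cos(th),np.sin(beta)*np.sin(th)])
    lens=np.array([0,y0,z0])+L*u
    print("L",L,"th deg",np.degrees(th),"z0,beta,y0",f.x[2:],"rms",np.sqrt(np.mean(f.fun**2)))
    lw=T+R@(lens/1000);uw=R@u
    print("lens world",lw.round(4),"dir",uw.round(4),"tilt",np.degrees(np.arccos(-uw[2])).round(1))
    c=np.array([.608,-.135,.015]);v=c-lw;ax=v@uw
    print("axial",ax.round(4),"miss vec",(v-ax*uw).round(4))
    des=c-.15*uw-lw;print("move world for 150mm",des.round(4),"tool mm",(R.T@des*1000).round(1))
if __name__=="__main__":
    s=robot.observe();T=s['tool_pos'];R=Ro.from_euler('xyz',s['tcp_rot']).as_matrix()
    print(T.round(4),s['clock'],s['gripper_width'])
    C=[]
    for n in("scene","side"):
        p,d=grab_frame(n);C.append((cloud(n,d),d))
    fit(C,T,R)
    for c in C: fit([c],T,R)
E
python3 fit.py
```

```text
[0.513  0.1479 0.2858] 6.85 0.02698203305255329
319
254
L 135.32178348654048 th deg 38.825231490478785 z0,beta,y0 [ 3.76548948e-01 -1.36668965e-03  3.42956197e+01] rms 2.1453230293992833
lens world [0.5735 0.0885 0.146 ] dir [ 0.4447 -0.4413 -0.7794] tilt 38.8
axial 0.2161 miss vec [-0.0616 -0.1281  0.0374]
move world for 150mm [-0.0322 -0.1573 -0.0141] tool mm [  88.1   13.8 -134.2]
319
L 136.154644398226 th deg 38.59383065564013 z0,beta,y0 [1.43662317e+00 6.55829426e-03 3.38876356e+01] rms 2.0517324349896833
lens world [0.5747 0.0897 0.1454] dir [ 0.4459 -0.4356 -0.7819] tilt 38.6
axial 0.2147 miss vec [-0.0625 -0.1312  0.0374]
move world for 150mm [-0.0336 -0.1593 -0.0131] tool mm [  88.5   12.8 -136.7]
254
L 132.75981902989335 th deg 39.341553911563935 z0,beta,y0 [-1.00491335e+00 -4.39686273e-03  3.66507105e+01] rms 1.6306081130055605
lens world [0.5718 0.0878 0.1464] dir [ 0.4483 -0.4476 -0.7737] tilt 39.3
axial 0.2176 miss vec [-0.0614 -0.1254  0.037 ]
move world for 150mm [-0.0311 -0.1557 -0.0153] tool mm [  87.8   15.  -132.3]
```

The fit puts the axis off the pads (y0=34, should be about 63), so I don't trust it yet. I'll plot the points.

Run:
```python
from h import *
s=robot.observe();T=s['tool_pos'];R=Ro.from_euler('xyz',s['tcp_rot']).as_matrix()
im=np.full((600,600,3),255,np.uint8)
for n,c in(("scene",(0,0,255)),("side",(255,0,0))):
    w=(np.load(f"pics/{n}5.npy").reshape(-1,3)-T)@R*1000
    w=w[(abs(w[:,2])<30)&(w[:,0]>-60)&(w[:,0]<130)&(w[:,1]>0)&(w[:,1]<180)]
    for a in w: cv2.circle(im,(int(200+a[0]*3),int(a[1]*3)),1,c,-1)
for i in range(-50,131,25): cv2.line(im,(200+3*i,0),(200+3*i,599),(200,200,200) if i else (0,0,0),1)
for i in range(0,200,25): cv2.line(im,(0,3*i),(599,3*i),(200,200,200),1)
cv2.circle(im,(200,195),5,(0,160,0),2)
for th,col in((45,(0,160,0)),(50,(0,200,200))):
    t=np.radians(th);u=np.array([np.sin(t),np.cos(t)])
    for r in(-14,14):
        n_=np.array([u[1],-u[0]])*r;a=np.array([0,65])-47*u+n_;b=np.array([0,65])+103*u+n_
        cv2.line(im,(int(200+3*a[0]),int(3*a[1])),(int(200+3*b[0]),int(3*b[1])),col,1)
cv2.imwrite("pics/plot5.png",im)
```

```text
(no output)
```

View pics/plot5.png

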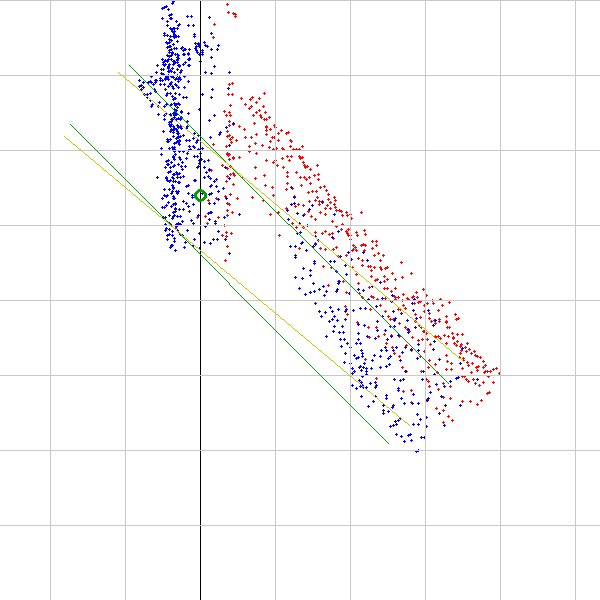

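The fit is right: the torch slid up and sideways in the pads while pivoting and is now held about 15 mm from its tail, at 39°. It is well inside the gripping surfaces but not as planned. I'll firm the grip to 16 N, move gently to the aim pose, then measure again for creep.

```bash
python3 -m jog '[0,0,0,0,0,0,0,0,4,1,-7,0,10,2,-16,0,18,3,-28,0]' - 16 && python3 -m jog '[7,1,-11,0,14,2,-22,0,21,3,-33,0,28,4,-44,0,35,5,-55,0]' && python3 -m jog '[8,1,-12,0,16,2,-24,0,24,4,-37,0,30,5,-46,0,33,5,-51,0]' && python3 -m jog '[0,0,0,0,0,0,0,0]' && python3 fit.py
```

```text
clock: 7.45
tool_pos: [0.5056, 0.1144, 0.2821]
tcp_rot: [-1.57, 0.001, -0.782]
contact_force: [-0.6, 0.3, -1.1]
gripper_width: 0.0269
clock: 7.95
tool_pos: [0.4914, 0.0496, 0.2769]
tcp_rot: [-1.57, 0.001, -0.782]
contact_force: [0.3, -0.3, -1.6]
gripper_width: 0.0267
clock: 8.45
tool_pos: [0.4787, -0.0109, 0.2718]
tcp_rot: [-1.57, 0.001, -0.783]
contact_force: [0.7, 0.4, -1.1]
gripper_width: 0.027
clock: 8.65
tool_pos: [0.4787, -0.0108, 0.2718]
tcp_rot: [-1.57, 0.001, -0.783]
contact_force: [-0.4, -0.0, -2.1]
gripper_width: 0.0267
[ 0.4787 -0.0108  0.2718] 8.65 0.02673017586656843
287
218
L 136.15081139470414 th deg 39.148206369309804 z0,beta,y0 [ 1.98584330e+00 -2.18836576e-02  3.49160257e+01] rms 2.327296579723083
lens world [ 0.5397 -0.0712  0.1313] dir [ 0.4376 -0.454  -0.7762] tilt 39.1
axial 0.1491 miss vec [ 0.0031  0.0038 -0.0005]
move world for 150mm [0.0027 0.0043 0.0002] tool mm [-1.1 -0.2  4.9]
287
L 136.93376624218874 th deg 38.86742738324053 z0,beta,y0 [ 2.73166245e+00 -1.20597464e-02  3.43194795e+01] rms 2.352986183493817
lens world [ 0.5408 -0.07    0.1308] dir [ 0.4394 -0.4469 -0.7792] tilt 38.8
axial 0.1488 miss vec [0.0018 0.0015 0.0001]
move world for 150mm [0.0013 0.0021 0.0011] tool mm [-0.6 -1.1  2.4]
218
L 133.83421837467486 th deg 39.77237201960082 z0,beta,y0 [-1.41734547e-01 -1.19036354e-02  3.74140665e+01] rms 1.7183512832707522
lens world [ 0.5386 -0.0718  0.1315] dir [ 0.448  -0.4556 -0.7692] tilt 39.7
axial 0.1495 miss vec [ 0.0025  0.0049 -0.0015]
move world for 150mm [ 0.0022  0.0052 -0.0011] tool mm [-2.1  1.1  5.2]
```

On aim within 5 mm at 39° with no creep. I'll wait a second, then do a final check.

```bash
python3 -m jog '[0,0,3,0,0,0,3,0,0,0,3,0,0,0,3,0,0,0,3,0]' && python3 -m jog '[0,0,0,0,0,0,0,0,0,0,0,0,0,0,0,0,0,0,0,0]' && python3 fit.py | head -6
python3 - <<'E'
from h import *
o=[]
for n in("scene","side"):
    p,d=grab_frame(n);o.append(p[70:330,200:520,::-1])
    a=cv2.imread(f"pics/{n}0.png").astype(int);W0=cloud(n,np.load(f"pics/{n}0.npy"));W=cloud(n,d)
    for nm,x0,x1,y0,y1 in(("lamp",.38,.5,-.5,-.37),("bin",.27,.47,.36,.57),("sorter",.69,.84,-.14,.11),("bowl",.53,.69,-.22,-.06)):
        r=[]
        for w in(W0,W):
            z0,z1=(.02,.06) if nm in("bowl","sorter") else (.02,.21)
            q=w[(w[...,0]>x0)&(w[...,0]<x1)&(w[...,1]>y0)&(w[...,1]<y1)&(w[...,2]>z0)&(w[...,2]<z1)];r.append((q[:,:2].min(0)+q[:,:2].max(0))/2)
        print(n,nm,((r[1]-r[0])*1000).round(1))
cv2.imwrite("pics/fin.png",cv2.resize(np.hstack(o),None,fx=1.25,fy=1.25,interpolation=cv2.INTER_CUBIC))
E
```

```text
clock: 9.25
tool_pos: [0.4809, -0.0084, 0.2718]
tcp_rot: [-1.57, 0.001, -0.783]
contact_force: [0.1, -0.4, -1.8]
gripper_width: 0.0268
clock: 9.75
tool_pos: [0.4809, -0.0084, 0.2719]
tcp_rot: [-1.57, 0.001, -0.783]
contact_force: [-0.7, 0.3, -2.0]
gripper_width: 0.0267
[ 0.4809 -0.0084  0.2719] 9.75 0.026665456261860173
285
226
L 137.0127506509441 th deg 38.29991262023131 z0,beta,y0 [ 5.27394009e-01 -2.25244046e-03  3.29242035e+01] rms 2.354673180119767
lens world [ 0.5413 -0.0678  0.1313] dir [ 0.4386 -0.4368 -0.7854] tilt 38.2
axial 0.15 miss vec [ 0.0009 -0.0017  0.0014]
scene lamp [1.5 0.2]
scene bin [-2.3 -0. ]
scene sorter [-0.5 -0.3]
scene bowl [ 1. -1.]
side lamp [-0.2  6.5]
side bin [-0.2  0.7]
side sorter [-0.3 -0.3]
side bowl [0.3 1.4]
```

View pics/fin.png

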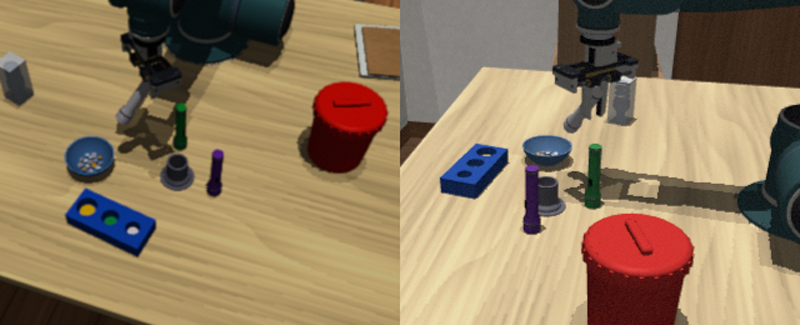

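The torch is held slanted at the bowl (left picture 130,110; right 575,122), clear of everything. The 6.5 mm lamp reading in the side view comes from the gripper partly hiding it. Handing in.

```bash
python3 -c "
from rig import workorder
print(workorder.close_job())"
```

```text
the job is handed in; nothing more can be done
None
```

I drew the white torch out of its holder and tilted it by pivoting it in the pads against the holder's rim. I then handed the job in with the arm still holding it, aimed at the cells. The grip was 12 N for lifting and tilting and 16 N for the final hold, and the job took about 10 s.

**Last checks:**
- **Tilt:** about 38–39° from vertical, short of the nominal 45° but inside the 29–61° limits. The last fits went 39.1° then 38.2°, which I take as fit noise rather than creep.
- **Aim:** the light line passes about 2–3 mm from the cells' middle by the fit, and the lens is 150 mm from them at a height of 131 mm.
- **Other objects:** the bowl, bin and sorter showed no shift beyond 2–3 mm of measuring noise. One side-view reading put the lamp 6.5 mm off, probably because the gripper partly hid it; the scene view showed 1.5 mm.

**Not as planned:** the torch slid in the pads while it pivoted. The fit puts the fingers about 15 mm from its tail, not mid-barrel. It showed no clear movement in the pads after that.

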